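Find and tip open the unlatched clean-out grate of a downdraft box

TASK

One of the four clean-out grates on the downdraft deburring box has been left unlatched: press down on the far edge of each with closed fingertips to find the one that rocks, and rock it until its near edge stands well up. Then push that raised edge over, away from you, until the grate stands upright and leave it open for emptying the chips. Use fingertip pushes only: do not pinch the grates, and do not lift or shift the tools and parts that stand about.

Things in the scene. Friction and masses are not known exactly. Their poses are not given: they have to be found in the camera images.
- downdraft_box: fixed grey sheet-metal box, 260 mm front to back (x), 610 mm long (y), 110 mm high, flat deck with four grates in a row at 115 mm pitch. Origin: centre of its underside, on the bench; x points away from the robot, y along the row, z up. A duct leaves its far side below deck height.
- grate_a: one of four identical grates in a row, places changing from run to run. Slotted steel plate 100 mm front to back x 98 mm wide x 5 mm thick, top flush with the deck. Origin: on its cross pivot, mid-width, 6 mm below its top face; x axis to its far edge (45 mm from the pivot; near edge 55 mm), y along the row, z up when shut. 3 mm gap all round; slots 7 mm wide.
- grate_b: one of four identical grates in a row, places changing from run to run. Size, origin and axes as grate_a. A latched grate is rigid. The unlatched one turns only one way about its y axis: far edge down, near edge up, from 0 (shut, near edge on a ledge) to a stop at 1.62 rad, upright, near edge on top.
- grate_c: one of four identical grates in a row, places changing from run to run. Size, origin and axes as grate_a. Pivot of the unlatched grate: stiff (0.07 N m, about 2 N at the far edge), so that it stays at whatever angle it is left. Latched grates do not give at all.
- grate_d: one of four identical grates in a row, places changing from run to run. Size, origin and axes as grate_a. Under each far half the box is empty to 95 mm below the deck, so fingertips may follow the far edge down. Any of the four may be the unlatched one; they look the same from outside.
- setup_block: steel set-up block with holes, 50 x 76 x 25 mm, lying loose on the deck at one end of the row. Origin: centre of its underside. Leave it alone.
- collet_nut: dark steel collet nut, 42 mm diameter, 24 mm high, loose on the deck at the other end of the row. Origin: centre of its underside. Leave it alone.
- drill_chuck: steel drill chuck standing jaws up on the bench at the robot's left of the box, 48 mm diameter, 78 mm high. Origin: centre of its underside. Leave it alone.
- spray_bottle: white spray bottle with a blue trigger head standing on the bench at the robot's right of the box, 72 mm diameter, 202 mm high. Origin: centre of its underside. Leave it alone.

How it is judged:
By the outcome, as a careful person would: the job done as asked, in the order asked, and still so for the second after the job is handed in, with the robot touching nothing.
It also fails if it takes over 58 s, if anything falls off the work surface, if the arm or the gripper's body presses on something with over 40 N, if the wrist force passes 120 N, or if a joint passes its speed limit or range.

ROBOT

A 6-joint arm with a two-finger parallel gripper is mounted at the origin on the work surface. World frame = base frame: x ahead of the robot, y to its left, z up, the work surface at z = 0. Lengths are in m, angles in rad, forces in N, time in s.
With the tool pointing down it reaches from about 0.35 to 0.975 m from the base axis. Payload 4.9 kg.
Tool frame: the origin (TCP) lies at the very end of the fingers, on their centre line; the grasp point (between the pads) lies 19 mm behind it; z points along the fingers, y is the line along which they close (so a half turn about z gives the same grasp; the last joint's range is limited). The gripper opens to 85 mm and grips with 20 to 120 N. Pads are 22 mm wide; open, the fingers measure 114 mm over their backs; the gripper's body (76 mm by 85 mm) begins 54 mm behind the grasp point. The pads swing forward as they close: fully open they stand 13 mm farther back than shut.
Start: joints at [-1.441, 0.053, 1.613, -0, 1.476, -0.119], TCP at [0.154, -0.606, 0.231] pointing down, gripper open.
Joint ranges: [-3.01, 3.01], [-1.01, 2.22], [0.06, 2.58], [-1.02, 4.17], [0.09, 2.62], [-3.14, 3.14]. Speed limits (rad/s): [2.57, 2.57, 3.14, 3.14, 3.14, 3.14].

INTERFACE

Orientations are given as a rotation vector (axis times angle).
In Python, from station import ctrl gives the robot as it stands. The module is installed in compiled form; this text tells all that it offers.
- The arm moves only by the tool jog_arm, never from a script. Its argument "steps" is a list of rows, each an object with "delta_rot": the turn, a rotation vector about the tool's x, y, z in degrees, a list of three; "linear": the shift along the tool's x, y, z in m, a list of three; "grip": the finger opening in m, from 0 to 0.0854. In form: [{"delta_rot": [rx, ry, rz], "linear": [x, y, z], "grip": grip}, ...]. A call has 1 to 10 rows; each row shifts and turns the commanded pose from where the row before left it, along the tool's axes as they then stand; what a row does not reach is not made up. A row lasts 1/10 s, in which the tool goes at most 50 mm and 8.59 degrees, less where a joint would pass 70% of its speed; a pose out of reach is approached as far as the arm can. A call with a gripper value outside its range is refused whole. The fingers move at their own pace and stop on an object; "newtons" is the grip in N (left out, the last holds). Time passes only in rows, so rows that do not move let the fingers close. It gives the time, the measured TCP pose, the force, the opening and the grip force at its end, in the units of the state.
- ctrl.get_obs(): the state, without advancing time (a new reading comes with each control period).
- ctrl.get_image(name): name is "scene" or "top" or "wrist"; returns (picture, depth): 400x640x3 uint8, red, green, blue; 400x640 float32, m along the optical axis (not along the pixel's ray), 0 where there is no reading.
- ctrl.camera_info(name): a dict with "camera_matrix" (3x3 intrinsics, pixels), "R" (3x3) and "t" (3): a world point X has camera coordinates R X + t; the wrist camera has in their place "T_tool_cam" (4x4, takes a point from camera to tool coordinates, whose origin is the TCP and whose axes are the flange's). Camera axes: x right, y down, z forward; pixel columns grow to the right and rows downward; lengths in m; the calibration is good to about 2 mm. A picture is of the moment at which its call begins: read the wrist's pose just before it. camera_info takes no time and is no camera call.
- ctrl.finish_job(): hands the job in; it is judged then, once.
The state is a dict: "t": time; "q": joint angles; "dq": joint speeds; "effort": joint torques, N m; "tool_pos": TCP position; "tool_rot": TCP orientation; "contact_force": force on the tool from outside, world axes, zero at the start; "wrist_torque": the same for the moment, N m; "opening": finger opening in m; "grip_force": force on a finger pad.
Only numpy, scipy, OpenCV 4.12 (cv2) and the standard library are available. Lean on these libraries where they do the work, as an engineer would, in place of code of your own. Each camera call takes 0.05 s, during which the arm holds its last target. There are 200 camera calls.

## Working session

There is one attempt and no reset: what is moved stays moved. The work goes in short steps, Python scripts to look and compute and a tool call to move; the robot and the scene stay as the last step left them, time stands still between calls to the robot, and variables do not carry over. Pictures are saved under pics/ and viewed, at most 10 in all, crops included, and the job is handed in when it is done.

Besides the shell and the picture viewer there is one more tool, called after "Request:" by a JSON object that holds its "api" and its "payload", one argument or row to a line. jog_arm: Moves the arm, as the interface text tells. Its arguments: {"type":"object","properties":{"steps":{"type":"array"},"newtons":{"type":"number"}},"required":["steps"]}

```bash
mkdir -p pics; cat > h.py <<'E'
from station import ctrl
import numpy as np, cv2
from scipy.spatial.transform import Rotation as Ro
def cloud(name):
    o=ctrl.get_obs(); im,d=ctrl.get_image(name); c=ctrl.camera_info(name); K=np.array(c["camera_matrix"])
    v,u=np.mgrid[:400,:640]; P=np.stack([(u-K[0,2])/K[0,0]*d,(v-K[1,2])/K[1,1]*d,d],-1)
    if name=="wrist":
        T=np.array(c["T_tool_cam"]); P=P@T[:3,:3].T+T[:3,3]; P=P@Ro.from_rotvec(o["tool_rot"]).as_matrix().T+o["tool_pos"]
    else: P=(P-np.array(c["t"]))@np.array(c["R"])
    P[d==0]=np.nan
    return im,P
def save(n,im): cv2.imwrite("pics/"+n+".png",im[:,:,::-1])
E
python3 - <<'E'
from h import *
np.set_printoptions(precision=3,suppress=True)
for n in("top","scene"):
    im,P=cloud(n); save(n,im); np.save(n+".npy",P)
    print(n,P[::80,::80].reshape(-1,3)[:8])
    m=(abs(P[...,2]-.11)<.006); q=P[m]; print(m.sum(),np.percentile(q,[1,50,99],axis=0))
    if n=="top":
        c,_=cv2.findContours(m.astype(np.uint8),0,2); c=max(c,key=cv2.contourArea); r=cv2.minAreaRect(np.float32([P[p[0][1],p[0][0],:2]*1000 for p in c])); print(r)
o=ctrl.get_obs();print(o["t"],o["tool_pos"],o["tool_rot"])
E
```

```text
top [[ 1.649  1.805 -0.755]
 [ 1.668  1.366 -0.761]
 [ 1.676  0.915 -0.747]
 [ 1.696  0.471 -0.753]
 [ 1.711  0.022 -0.752]
 [ 1.723 -0.428 -0.745]
 [ 1.721 -0.868 -0.712]
 [ 1.716 -1.296 -0.674]]
10256 [[ 0.158 -0.294  0.104]
 [ 0.537  0.022  0.11 ]
 [ 0.665  0.719  0.116]]
((536.5969848632812, 10.082916259765625), (259.5509033203125, 610.9352416992188), 1.6533374786376953)
scene [[ 1.14  -1.843  0.253]
 [ 0.802 -1.855  0.202]
 [ 0.455 -1.679  0.201]
 [-0.044 -1.86   0.083]
 [ 0.179 -0.586  0.453]
 [-1.213 -1.846 -0.077]
 [-0.873 -0.829  0.242]
 [-1.245 -0.657  0.235]]
13970 [[-0.693 -1.858  0.105]
 [ 0.544  0.06   0.11 ]
 [ 0.954  0.317  0.115]]
0.1 [ 0.154 -0.605  0.23 ] [-3.115 -0.389  0.   ]
```

View pics/top.png

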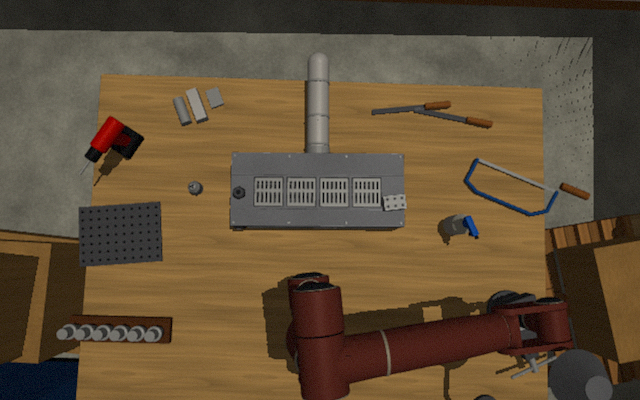

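View pics/scene.png

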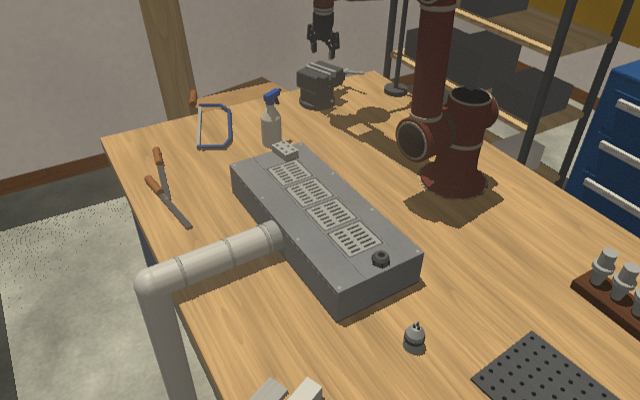

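The top view shows the box at about columns 231–405 and rows 152–228. The four grates are centred near (268,192), (301,192), (334,192) and (367,192), with the nut at (238,192) and the set-up block at (395,202). The scene view shows all the grates shut and nothing standing over their far edges. I'll measure the grates now.

```bash
python3 - <<'E'
from h import *
np.set_printoptions(precision=4,suppress=True)
P=np.load("top.npy"); im=cv2.imread("pics/top.png"); g=im.min(2)
K=ctrl.camera_info("top"); M=np.array(K["camera_matrix"]);R=np.array(K["R"]);t=np.array(K["t"])
def ray(u,v,z=.11):
    d=R.T@np.linalg.inv(M)@[u,v,1]; c=-R.T@t; return c+d*(z-c[2])/d[2]
print(M[0,0],-R.T@t)
m=np.zeros_like(g); m[165:215,235:405]=(g[165:215,235:405]>135)*255
m=cv2.morphologyEx(m,cv2.MORPH_CLOSE,np.ones((3,3)))
for c in cv2.findContours(m,0,2)[0]:
    if cv2.contourArea(c)>100:
        b=np.array([ray(*p[0]) for p in c])[:,:2]; r=cv2.minAreaRect(np.float32(b*1000)); print(cv2.boundingRect(c),r)
# box outline from mask of deck height
for (u,v) in [(232,152),(404,153),(405,229),(231,226)]: print(ray(u,v)[:2])
q=P[(abs(P[...,2]-.11)<.006)&(P[...,0]>.38)&(P[...,0]<.7)&(abs(P[...,1])<.35)]; r=cv2.minAreaRect(np.float32(q[:,:2]*1000)); print(r,cv2.boxPoints(r))
k=(P[...,2]>.02)&(P[...,0]>.35)&(P[...,0]<.8)&(abs(P[...,1])<.32)&(P[...,2]>.122)
n,l,s,c=cv2.connectedComponentsWithStats(k.astype(np.uint8))
for i in range(1,n): print(s[i],np.nanmin(P[l==i],0),np.nanmax(P[l==i],0))
E
```

```text
459.8964299613609 [0.3357 0.0129 1.7151]
(385, 195, 20, 14) ((497.5300598144531, -264.1827697753906), (45.90897750854492, 67.5312728881836), 1.6791390180587769)
[0.6562 0.3134]
[ 0.6716 -0.2957]
[ 0.402  -0.3021]
[0.395  0.3047]
((551.2372436523438, 10.536651611328125), (288.8636779785156, 610.9887084960938), 1.6492353677749634) [[ 398.0729  311.7476]
 [ 415.6575 -298.988 ]
 [ 704.4016 -290.6743]
 [ 686.817   320.0613]]
[371 170   1   1   1] [ 0.6047 -0.1779  0.1232] [ 0.6047 -0.1779  0.1232]
[370 174   1   1   1] [ 0.5905 -0.1746  0.1229] [ 0.5905 -0.1746  0.1229]
[304 179   1   1   1] [0.5659 0.0559 0.1221] [0.5659 0.0559 0.1221]
[304 182   1   1   1] [0.5553 0.0555 0.1223] [0.5553 0.0555 0.1223]
[232 186  13  13 116] [0.4923 0.2629 0.1227] [0.5344 0.3038 0.1426]
[385 187   1   1   1] [ 0.5461 -0.2279  0.1231] [ 0.5461 -0.2279  0.1231]
[382 194  24  17 323] [ 0.4655 -0.2975  0.122 ] [ 0.5227 -0.2181  0.1437]
[296 201   1   1   1] [0.4879 0.0812 0.1221] [0.4879 0.0812 0.1221]
[246 217   1   1   1] [0.4272 0.2521 0.1226] [0.4272 0.2521 0.1226]
[391 224   1   1   1] [ 0.4174 -0.2508  0.1222] [ 0.4174 -0.2508  0.1222]
```

Request:
{"api": "jog_arm", "payload": {
  "steps": [
    {"delta_rot": [0,0,6.3],"linear": [0,0,-0.045],"grip": 0},
    {"delta_rot": [0,0,6.3],"linear": [0,0,-0.045],"grip": 0},
    {"delta_rot": [0,0,0],"linear": [0.02,-0.035,-0.02],"grip": 0},
    {"delta_rot": [0,0,0],"linear": [0.022,-0.04,0],"grip": 0},
    {"delta_rot": [0,0,0],"linear": [0.022,-0.04,0],"grip": 0},
    {"delta_rot": [0,0,0],"linear": [0.022,-0.04,0],"grip": 0},
    {"delta_rot": [0,0,0],"linear": [0.022,-0.04,0],"grip": 0},
    {"delta_rot": [0,0,0],"linear": [0.022,-0.04,0],"grip": 0},
    {"delta_rot": [0,0,0],"linear": [0.022,-0.04,0],"grip": 0},
    {"delta_rot": [0,0,0],"linear": [0.022,-0.04,0],"grip": 0}
  ]
}}

```text
t: 1.1
tool_pos: [0.319, -0.284, 0.3408]
tool_rot: [-3.141, -0.044, 0.0]
contact_force: [1.6, -0.3, -0.1]
opening: 0.0002
grip_force: 0.0
```

Request:
{"api": "jog_arm", "payload": {
  "steps": [
    {"delta_rot": [0,0,0],"linear": [0.022,-0.04,0],"grip": 0},
    {"delta_rot": [0,0,0],"linear": [0.022,-0.04,0],"grip": 0},
    {"delta_rot": [0,0,0],"linear": [0.022,-0.04,0],"grip": 0},
    {"delta_rot": [0,0,0],"linear": [0.022,-0.04,0],"grip": 0},
    {"delta_rot": [0,0,0],"linear": [0.022,-0.04,0],"grip": 0},
    {"delta_rot": [0,0,0],"linear": [0.022,-0.04,0],"grip": 0},
    {"delta_rot": [0,0,0],"linear": [0.022,-0.04,0],"grip": 0},
    {"delta_rot": [0,0,0],"linear": [0,0,0],"grip": 0},
    {"delta_rot": [0,0,0],"linear": [0,0,0],"grip": 0}
  ]
}}

```text
t: 2.0
tool_pos: [0.4644, -0.0007, 0.3406]
tool_rot: [3.141, 0.049, -0.002]
contact_force: [0.2, 0.0, -0.3]
opening: -0.0
grip_force: 0.0
```

```bash
python3 - <<'E'
from h import *
im,P=cloud("wrist"); save("w1",im); np.save("w1.npy",P)
print(ctrl.get_obs()["tool_pos"],ctrl.camera_info("wrist"))
E
```

```text
[ 0.46429894 -0.00163009  0.34085151] {'camera_matrix': array([[330.03061332,   0.        , 319.25722792],
       [  0.        , 330.03061332, 202.33309409],
       [  0.        ,   0.        ,   1.        ]]), 'T_tool_cam': array([[-3.49976083e-04, -9.63334886e-01, -2.68301648e-01,
         6.76118926e-02],
       [ 9.99999915e-01, -2.78192511e-04, -3.05564659e-04,
        -6.85415074e-04],
       [ 2.19721587e-04, -2.68301732e-01,  9.63334902e-01,
        -1.42227795e-01],
       [ 0.00000000e+00,  0.00000000e+00,  0.00000000e+00,
         1.00000000e+00]])}
```

View pics/w1.png

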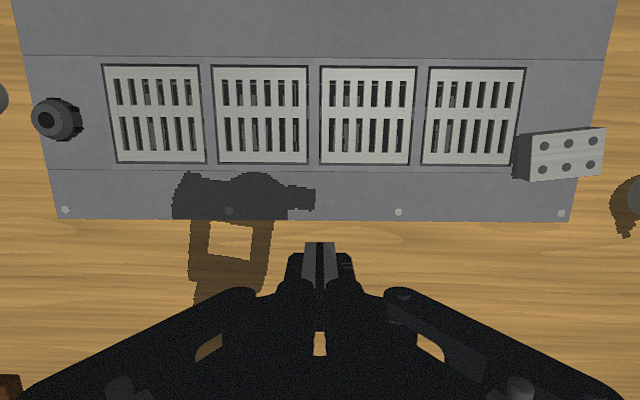

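The wrist view shows the four grates with far edges at rows 65–68 and near edges at about row 164. Their columns are 103–205, 212–307, 321–416 and 423–526, all shut. I'll turn these into world positions.

```bash
python3 - <<'E'
from h import *
np.set_printoptions(precision=4,suppress=True)
im=cv2.imread("pics/w1.png"); g=im.min(2).copy(); P=np.load("w1.npy")
c=ctrl.camera_info("wrist");K=np.array(c["camera_matrix"]);T=c["T_tool_cam"];o=ctrl.get_obs();R=Ro.from_rotvec(o["tool_rot"]).as_matrix()
print("deck z",np.nanmedian(P[30:50,200:400,2]))
def ray(u,v,z=.11):
    d=R@T[:3,:3]@np.linalg.inv(K)@[u,v,1]; q=R@T[:3,3]+o["tool_pos"]; return (q+d*(z-q[2])/d[2])[:2]
m=np.zeros_like(g); m[62:168,95:530]=(g[62:168,95:530]>130)*255
for k in cv2.findContours(m,0,2)[0]:
    if cv2.contourArea(k)>3000:
        b=np.array([ray(*p[0]) for p in k]); r=cv2.minAreaRect(np.float32(b*1000)); B=cv2.boxPoints(r); B=B[np.argsort(B[:,0])]
        print(cv2.boundingRect(k),r,"far mid",B[2:].mean(0),"near mid",B[:2].mean(0))
E
```

```text
deck z 0.10972097055684651
(423, 69, 101, 95) ((528.3920288085938, -165.2200927734375), (99.7226791381836, 97.61908721923828), 1.179333209991455) far mid [ 578.2428 -164.1939] near mid [ 478.5413 -166.2463]
(322, 68, 93, 95) ((526.4468994140625, -50.840431213378906), (99.44467163085938, 97.6225357055664), 1.6579092741012573) far mid [576.1484 -49.4019] near mid [476.7454 -52.279 ]
(213, 68, 93, 94) ((523.6724853515625, 64.67398071289062), (98.30550384521484, 97.63725280761719), 1.6579241752624512) far mid [572.8046  66.0961] near mid [474.5403  63.2519]
(104, 67, 101, 95) ((521.1638793945312, 179.4726104736328), (99.31257629394531, 97.36514282226562), 1.2503488063812256) far mid [570.8083 180.5562] near mid [471.5194 178.3891]
```

Request:
{"api": "jog_arm", "payload": {
  "steps": [
    {"delta_rot": [0,0,0],"linear": [0.0163,0.0083,0.033],"grip": 0},
    {"delta_rot": [0,0,0],"linear": [0.0163,0.0083,0.033],"grip": 0},
    {"delta_rot": [0,0,0],"linear": [0.0163,0.0083,0.033],"grip": 0},
    {"delta_rot": [0,0,0],"linear": [0.0163,0.0083,0.033],"grip": 0},
    {"delta_rot": [0,0,0],"linear": [0.0163,0.0083,0.033],"grip": 0},
    {"delta_rot": [0,0,0],"linear": [0.0163,0.0083,0.033],"grip": 0},
    {"delta_rot": [0,0,0],"linear": [0,0,0],"grip": 0},
    {"delta_rot": [0,0,0],"linear": [0,0,0],"grip": 0}
  ]
}}

```text
t: 2.85
tool_pos: [0.5629, -0.0498, 0.1429]
tool_rot: [-3.141, -0.041, 0.003]
contact_force: [0.7, -0.7, 1.3]
opening: -0.0
grip_force: 0.0
```

Request:
{"api": "jog_arm", "payload": {
  "steps": [
    {"delta_rot": [0,0,0],"linear": [0.001,0,0.014],"grip": 0},
    {"delta_rot": [0,0,0],"linear": [0,0,0.014],"grip": 0},
    {"delta_rot": [0,0,0],"linear": [0,0,0.003],"grip": 0},
    {"delta_rot": [0,0,0],"linear": [0,0,0.002],"grip": 0},
    {"delta_rot": [0,0,0],"linear": [0,0,0.001],"grip": 0}
  ]
}}

```text
t: 3.35
tool_pos: [0.5645, -0.0482, 0.1097]
tool_rot: [-3.141, -0.046, 0.001]
contact_force: [-2.2, 0.4, 3.2]
opening: -0.0001
grip_force: 1.3
```

Request:
{"api": "jog_arm", "payload": {
  "steps": [
    {"delta_rot": [0,0,0],"linear": [0,0,0.002],"grip": 0},
    {"delta_rot": [0,0,0],"linear": [0,0,0.001],"grip": 0},
    {"delta_rot": [0,0,0],"linear": [0,0,0],"grip": 0}
  ]
}}

```text
t: 3.65
tool_pos: [0.5653, -0.0483, 0.1068]
tool_rot: [-3.141, -0.045, -0.002]
contact_force: [-1.0, 0.2, 2.9]
opening: 0.0002
grip_force: 1.3
```

Request:
{"api": "jog_arm", "payload": {
  "steps": [
    {"delta_rot": [0,0,0],"linear": [0,0,0.003],"grip": 0},
    {"delta_rot": [0,0,0],"linear": [0,0,0.003],"grip": 0},
    {"delta_rot": [0,0,0],"linear": [0,0,0.003],"grip": 0}
  ]
}}

```text
t: 3.95
tool_pos: [0.565, -0.0485, 0.0973]
tool_rot: [3.141, 0.045, 0.001]
contact_force: [-1.2, 1.6, 3.4]
opening: -0.0003
grip_force: 1.5
```

It rocks: it gives at about 3 N. I'll follow the far edge down.

Request:
{"api": "jog_arm", "payload": {
  "steps": [
    {"delta_rot": [0,0,0],"linear": [0,0,0.004],"grip": 0},
    {"delta_rot": [0,0,0],"linear": [0,0,0.004],"grip": 0},
    {"delta_rot": [0,0,0],"linear": [0,0,0.004],"grip": 0},
    {"delta_rot": [0,0,0],"linear": [0,0,0.004],"grip": 0},
    {"delta_rot": [0,0,0],"linear": [0,0,0],"grip": 0}
  ]
}}

```text
t: 4.45
tool_pos: [0.5644, -0.0485, 0.0803]
tool_rot: [3.141, 0.045, -0.001]
contact_force: [0.7, -1.1, 0.3]
opening: 0.0001
grip_force: 0.4
```

```bash
python3 - <<'E'
from h import *
im,P=cloud("scene"); save("s2",cv2.resize(im[130:300,220:440],None,fx=3,fy=3))
k=(P[...,0]>.44)&(P[...,0]<.56)&(abs(P[...,1]+.05)<.06)&(P[...,2]>.12)&(P[...,2]<.18); q=P[k];print(len(q),np.percentile(q,[2,50,98],axis=0) if len(q) else 0)
E
```

```text
276 [[ 0.50167036 -0.08644856  0.12100374]
 [ 0.51323999 -0.03095195  0.14219534]
 [ 0.55904344  0.00773626  0.17321732]]
```

View pics/s2.png

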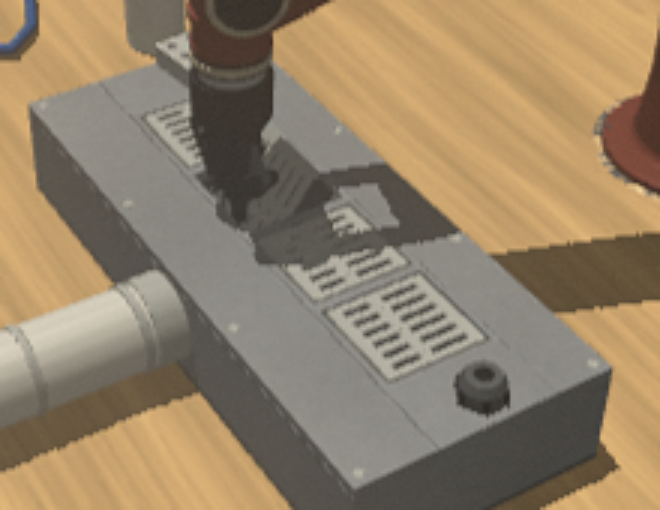

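The near edge stands up at about 50°, around z = 0.145. I'll retreat upwards, step back over it, and come down in front.

Request:
{"api": "jog_arm", "payload": {
  "steps": [
    {"delta_rot": [0,0,0],"linear": [0,0,-0.025],"grip": 0},
    {"delta_rot": [0,0,0],"linear": [0,0,-0.045],"grip": 0},
    {"delta_rot": [0,0,0],"linear": [0,0,-0.045],"grip": 0},
    {"delta_rot": [0,0,0],"linear": [0,0,-0.015],"grip": 0},
    {"delta_rot": [0,0,0],"linear": [-0.035,0,0],"grip": 0},
    {"delta_rot": [0,0,0],"linear": [-0.035,0,0],"grip": 0},
    {"delta_rot": [0,0,0],"linear": [-0.032,0,0],"grip": 0},
    {"delta_rot": [0,0,0],"linear": [0,0,0],"grip": 0},
    {"delta_rot": [0,0,0],"linear": [0,0,0],"grip": 0}
  ]
}}

```text
t: 5.4
tool_pos: [0.4622, -0.0513, 0.2105]
tool_rot: [-3.141, -0.045, 0.001]
contact_force: [0.7, 0.5, 0.4]
opening: -0.0002
grip_force: 0.0
```

```bash
python3 - <<'E'
from h import *
im,P=cloud("wrist"); save("w2",im)
k=(P[...,0]>.47)&(P[...,0]<.56)&(abs(P[...,1]+.05)<.05)&(P[...,2]>.12)&(P[...,2]<.18); q=P[k];print(len(q),np.percentile(q,[1,50,99],axis=0) if len(q) else 0)
E
```

```text
5440 [[ 0.50026972 -0.09793668  0.12054435]
 [ 0.51043874 -0.04968713  0.14395977]
 [ 0.52699857 -0.00147154  0.15269907]]
```

View pics/w2.png

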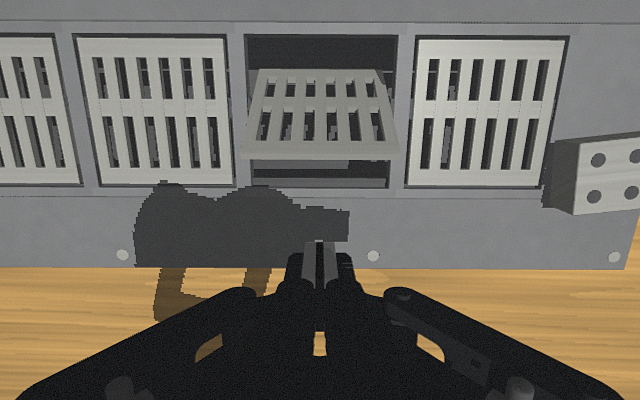

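The third grate from the left has its raised edge at row ~155, columns 240–400, and the other grates are unchanged. The fingertips sit in front of it, so I'll go down and push away.

Request:
{"api": "jog_arm", "payload": {
  "steps": [
    {"delta_rot": [0,0,0],"linear": [0,0,0.04],"grip": 0},
    {"delta_rot": [0,0,0],"linear": [0,0,0.04],"grip": 0},
    {"delta_rot": [0,0,0],"linear": [0.01,0,0],"grip": 0},
    {"delta_rot": [0,0,0],"linear": [0.01,0,0],"grip": 0},
    {"delta_rot": [0,0,0],"linear": [0.008,0,0],"grip": 0},
    {"delta_rot": [0,0,0],"linear": [0.008,0,0],"grip": 0},
    {"delta_rot": [0,0,0],"linear": [0.006,0,0],"grip": 0},
    {"delta_rot": [0,0,0],"linear": [0.006,0,0],"grip": 0}
  ]
}}

```text
t: 6.25
tool_pos: [0.5121, -0.0502, 0.1325]
tool_rot: [3.141, 0.046, 0.003]
contact_force: [-1.5, -0.8, 1.2]
opening: -0.0
grip_force: 0.8
```

Request:
{"api": "jog_arm", "payload": {
  "steps": [
    {"delta_rot": [0,0,0],"linear": [0.004,0,0],"grip": 0},
    {"delta_rot": [0,0,0],"linear": [0.003,0,0],"grip": 0},
    {"delta_rot": [0,0,0],"linear": [0.002,0,0],"grip": 0},
    {"delta_rot": [0,0,0],"linear": [0,0,0],"grip": 0}
  ]
}}

```text
t: 6.65
tool_pos: [0.52, -0.0497, 0.1312]
tool_rot: [-3.141, -0.045, -0.001]
contact_force: [-0.2, 0.0, 0.2]
opening: -0.0001
grip_force: 0.0
```

Request:
{"api": "jog_arm", "payload": {
  "steps": [
    {"delta_rot": [0,0,0],"linear": [0.002,0,0],"grip": 0},
    {"delta_rot": [0,0,0],"linear": [0.002,0,0],"grip": 0},
    {"delta_rot": [0,0,0],"linear": [0,0,0],"grip": 0}
  ]
}}

```text
t: 6.95
tool_pos: [0.5232, -0.0496, 0.131]
tool_rot: [-3.141, -0.045, 0.003]
contact_force: [-3.2, 0.6, 1.4]
opening: -0.0001
grip_force: 1.9
```

Request:
{"api": "jog_arm", "payload": {
  "steps": [
    {"delta_rot": [0,0,0],"linear": [0.001,0,0],"grip": 0},
    {"delta_rot": [0,0,0],"linear": [0.001,0,0],"grip": 0},
    {"delta_rot": [0,0,0],"linear": [0,0,0],"grip": 0}
  ]
}}

```text
t: 7.25
tool_pos: [0.5233, -0.0496, 0.131]
tool_rot: [-3.141, -0.046, 0.012]
contact_force: [-11.6, -0.5, 6.6]
opening: 0.0001
grip_force: 6.0
```

It's at the stop: 11.6 N and no further travel. I'll back off, raise the arm and check.

Request:
{"api": "jog_arm", "payload": {
  "steps": [
    {"delta_rot": [0,0,0],"linear": [-0.006,0,0],"grip": 0},
    {"delta_rot": [0,0,0],"linear": [-0.03,0,0],"grip": 0},
    {"delta_rot": [0,0,0],"linear": [-0.035,0,0],"grip": 0},
    {"delta_rot": [0,0,0],"linear": [-0.02,0,-0.04],"grip": 0},
    {"delta_rot": [0,0,0],"linear": [0,0,-0.045],"grip": 0},
    {"delta_rot": [0,0,0],"linear": [0,0,-0.045],"grip": 0},
    {"delta_rot": [0,0,0],"linear": [0,0,-0.04],"grip": 0},
    {"delta_rot": [0,0,0],"linear": [0,0,0],"grip": 0},
    {"delta_rot": [0,0,0],"linear": [0,0,0],"grip": 0}
  ]
}}

```text
t: 8.15
tool_pos: [0.4356, -0.0523, 0.3027]
tool_rot: [3.14, 0.045, 0.007]
contact_force: [0.7, 0.3, -1.1]
opening: -0.0001
grip_force: 0.0
```

```bash
python3 - <<'E'
from h import *
im,P=cloud("scene"); save("s3",cv2.resize(im[110:310,200:440],None,fx=3,fy=3))
im,P=cloud("wrist"); save("w3",im)
k=(P[...,0]>.47)&(P[...,0]<.6)&(abs(P[...,1]+.05)<.05)&(P[...,2]>.118)&(P[...,2]<.18); q=P[k];print(len(q),np.percentile(q,[1,50,99],axis=0) if len(q) else 0)
lo=q[q[:,2]<.13];hi=q[q[:,2]>.145];print(np.median(lo,0),np.median(hi,0))
E
```

```text
1470 [[ 0.53205589 -0.09725537  0.12017995]
 [ 0.53539666 -0.0483108   0.15755702]
 [ 0.54023908 -0.0011562   0.15993333]]
[ 0.53328622 -0.04920597  0.12415011] [ 0.53628301 -0.04829803  0.15811482]
```

View pics/s3.png

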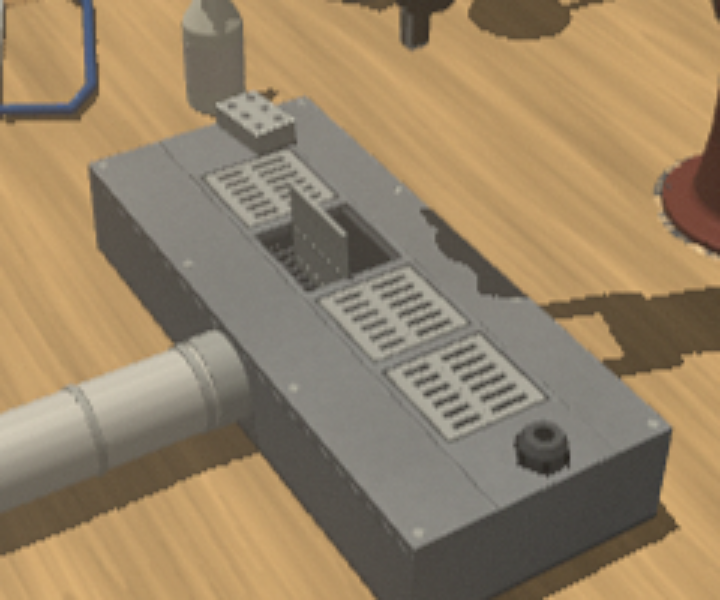

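View pics/w3.png

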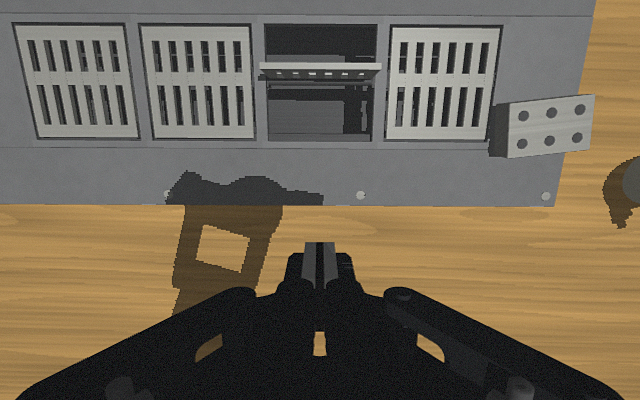

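Both views show the grate upright (scene at about (320,235), wrist at about (320,70)). The other grates, the block and the nut are where they were, and the arm is clear.

```bash
python3 -c "
from station import ctrl
print(ctrl.finish_job())"
```

```text
the job is handed in; nothing more can be done
None
```

The unlatched grate (third from the robot's left) was rocked up, pushed over to its upright stop and left open, with the tools and parts untouched; it was the first grate I pressed, so I didn't press the other three.

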